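# Pour the nuts from the low carton into its bin

### The arm

A 6-joint arm with a two-finger parallel gripper is mounted at the origin on the work surface. World frame = base frame: x ahead of the robot, y to its left, z up, the work surface at z = 0. Lengths are in m, angles in rad, forces in N, time in s.
With the tool pointing down it reaches from about 0.3 to 0.875 m from the base axis. Payload 6.4 kg.
Tool frame: the origin (TCP) lies at the centre of the arm's flange, where the gripper is bolted on; the fingertips stand 173 mm ahead of it and the grasp point (between the pads) lies ctrl.grip_point_offset ahead of it (ctrl.grip_point_offset is the distance from the TCP to the grasp point, in m); z points along the fingers, y is the direction in which the jaws open and shut (so a half turn about z gives the same grasp; the last joint's range is limited). The gripper opens to 85 mm and grips with 20 to 120 N. Pads are 22 mm wide; open, the fingers measure 114 mm over their backs; the gripper's body (76 mm by 85 mm) begins 54 mm behind the grasp point. The pads swing forward as they close: fully open they stand 13 mm farther back than shut.
Start: joints at [0.97, 0.181, 1.607, -0, 1.354, -0.206], TCP at [0.221, 0.531, 0.405] pointing down, gripper open.
Joint ranges: [-2.99, 2.99], [-0.89, 2.07], [0.3, 2.58], [-1.14, 4.28], [0, 2.63], [-3.12, 3.12]. Speed limits (rad/s): [2.57, 2.57, 3.01, 3.14, 3.14, 3.14].

### API

Orientations are given as a unit quaternion [w, x, y, z].
In Python, from bench import ctrl, cams, boxes_of, landmark_of gives the robot as it stands.
- The arm moves only by the shell command python3 -m handwheel 'ROWS'. ROWS is JSON, a list of rows, each an object with "offset": the shift along the tool's x, y, z in m, a list of three; "spin": the turn about the tool's z in degrees; "grip": the opening, from 0 (shut) to 1 (fully open). A call has 1 to 20 rows; each row is the pose to reach, as a shift and turn from the pose commanded when the call began, along the tool's axes at that moment; what a row does not reach only later rows make up. A row lasts 1/8 s, in which the tool goes at most 62.5 mm and 10.7 degrees, less where a joint would pass 70% of its speed; a pose out of reach is approached as far as the arm can. A call with a gripper value outside its range is refused whole. The fingers move at their own pace and stop on an object; the grip force is fixed at half the most. Time passes only in rows, so rows that repeat a pose let the fingers close. It gives the time, the measured TCP pose, the force and the opening at its end, in the units of the state.
- ctrl.get_obs(): the state, without advancing time (a new reading comes with each control period).
- cams.camera(name): name is "side" or "top" or "wrist"; returns a dict with "color" (420x560x3 uint8, red, green, blue), "camera_matrix" (3x3 intrinsics, pixels), "view" (4x4, takes a point from world to camera coordinates); the wrist camera has in their place "tool_from_camera" (4x4, takes a point from camera to tool coordinates, whose origin is the TCP and whose axes are the flange's). Camera axes: x right, y up, looking along -z (the intrinsics and any distortion apply to the point x, -y, -z); pixel columns grow to the right and rows downward; lengths in m; the calibration is good to about 2 mm. The wrist camera is an equidistant fisheye: a pixel r from the principal point sees the ray r / f radians off the axis. A picture is of the moment at which its call begins: read the wrist's pose just before it. There is no depth.
- ctrl.hand_in(): hands the job in, once; it reports no verdict.
Trained networks look in a picture, given as the dict that the camera call returned (one of the last four; its "shot" number tells which), for a name from the list of things; names that differ only in an ending like _2 or _b are one class to them, and where a whole thing is asked for, a point or a joint stands for the part that bears it (a point fixed in the world has none). Each returns a list of dicts, best first, with "confidence" (0 to 1); they miss things now and then, are a little off and sometimes report something else, mostly with a low value. They report only what shows in the picture. A call takes as long as a camera call. They do not tell look-alikes from the thing itself.
- boxes_of(picture, thing): "uv" ([column, row] in pixels, amid what is visible of it).
- landmark_of(picture, thing): "uv" ([column, row] in pixels: a listed point, or the origin of a listed thing).
The state is a dict: "time_s": time; "q": joint angles; "dq": joint speeds; "joint_efforts": joint torques, N m; "eef_pos": TCP position; "eef_rot": TCP orientation; "wrist_force": force on the tool from outside, world axes, zero at the start; "torque": the same for the moment, N m; "opening": opening from 0.0 (shut) to 1.0 (fully open).
Only numpy, scipy, OpenCV 4.12 (cv2) and the standard library are available. Lean on these libraries where they do the work, as an engineer would, in place of code of your own. Each camera call takes 0.05 s, during which the arm holds its last target.

### The job

In this parts store two cartons sit in tilting stands, each with a yellow bin in front. Take the lower, wider carton, the one with the hex nuts: pull its folded spout right out by the tab while the carton is still level, then tip the carton well forward by the handle behind it so that all four nuts pour down the spout into the bin in front. Leave the taller, narrower carton and its spout as they are; the emptied carton may stay tipped or go back level.

Things in the scene. Friction and masses are not known exactly. Their poses are not given: they have to be found in the camera images.
- low_hinge (a point): Fixed point, mid hinge line, at the front lower edge of the LOW, WIDE carton (100 mm deep, 94 wide, 64 high, kraft card, clear top window, white spout as its front), 135 mm above the table. x: level, to the front, where spout and bin are (away from the robot, within 15 deg of world x); y: hinge line; z up. Carton and spout both turn about this line, their tops going to the front (+ about y).
- low_carton (a joint): Tilt of the low carton in its fixed grey stand, rad: 0 level (start), 1.2 tipped forward against its stop. Damped, with friction: under 8 N at the handle. Let go, it may sink back below about 0.8 and goes on forward or stays beyond. Near the stop, with the spout fully out, the nuts slide out by themselves; much short of it some may stick.
- low_spout (a joint): Opening of the low carton's spout relative to the carton, rad: 0 folded flat, 0 to 0.12 at the start, 1.55 fully out (a chute in line with the carton's floor). Stiff hinge, stays where it is left; about 1 to 2 N at the tab.
- low_tab (a point): Centre of the low spout's pull tab, a tongue 24 mm wide (along the hinge), 8 thick, 40 long, standing up from the spout's upper edge, leaning 0.4 rad forward. Folded: 12 mm in front of the hinge line, 86 above it, 22 above the carton's top; fully out: 87 in front, 10 below it. Pinch it from above across the 24 mm; it turns between the fingers as it is swung round the hinge. Axes turn with it.
- low_handle (a point): Centre of the low carton's black handle, a crossbar 24 mm long (along the hinge), 18 in diameter, on a thin upright behind the carton, 45 mm above its top; carton level: 101 mm behind the hinge line, 109 above it. Fixed to the carton. Pinched from above across its ends (24 mm) it turns between the fingers as it is swung up and forward round the hinge line.
- low_bin_in (a point): Centre of the inner floor of the yellow bin in front of the low carton: loose, 0.6 kg, 160 mm outside along its x (the stand's front direction) by 125 mm, walls 4 mm thick and 65 high (52 at the front end), floor 4 thick; about 90 mm in front of the hinge line.
- nut0_c (a point): Centre of one of the four steel hex nuts that lie in the low carton: 24 mm across flats, 13 mm high, 33 g.
- nut1_c (a point): Centre of one of the four steel hex nuts that lie in the low carton: 24 mm across flats, 13 mm high, 33 g.
- nut2_c (a point): Centre of one of the four steel hex nuts that lie in the low carton: 24 mm across flats, 13 mm high, 33 g.
- nut3_c (a point): Centre of one of the four steel hex nuts that lie in the low carton: 24 mm across flats, 13 mm high, 33 g.
- tall_hinge (a point): The like point (same axes, also 135 mm above the table) on the fixed stand of the other carton, TALL and NARROW; the top of its handle is 160 mm above this point, 295 mm above the table: keep clear of it.
- tall_carton (a joint): Tilt in rad of the other carton, TALL and NARROW (100 mm deep, 70 mm wide, 105 mm high), in a like stand with a like handle and bin: to be left at 0.
- tall_spout (a joint): Opening in rad of the tall carton's spout, 0 to 0.12 at the start: to be left as it is.
Mind the look-alikes: they are no part of the job. Leave any turquoise look-alike of the part that bears low_bin_in alone.

How it is judged:
By the outcome, as a careful person would: the job done as asked, in the order asked, and still so for the second after the job is handed in, with the robot touching nothing.
It also fails if it takes over 51 s, if anything falls off the work surface, if the arm or the gripper's body presses on something with over 40 N, if the wrist force passes 120 N, or if a joint passes its speed limit or range.

## Working session

There is one attempt and no reset: what is moved stays moved. The work goes in short steps, Python scripts to look and compute and a shell command to move; the robot and the scene stay as the last step left them, time stands still between calls to the robot, and variables do not carry over. Pictures are saved under pics/ and viewed, and the job is handed in when it is done.

```bash
ls; mkdir -p pics
python3 - <<'E'
from bench import ctrl,cams,boxes_of,landmark_of
import cv2
print(ctrl.grip_point_offset); o=ctrl.get_obs(); print({k:o[k] for k in('time_s','eef_pos','eef_rot','opening')})
for n in("side","top"):
    p=cams.camera(n); cv2.imwrite(f"pics/{n}0.png",p["color"][:,:,::-1])
    print(n,p["camera_matrix"].tolist(),p["view"].tolist())
    for t in "low_hinge low_tab low_handle low_bin_in tall_hinge nut0_c".split():
        print(t,[(d["uv"],round(d["confidence"],2)) for d in landmark_of(p,t)[:4]])
E
```

```text
pics
0.1547
{'time_s': 0.0, 'eef_pos': array([0.22097447, 0.53056433, 0.40378623]), 'eef_rot': array([-3.38052788e-04,  1.96114830e-01,  9.80580544e-01, -8.10137210e-04]), 'opening': 0.9996999794804174}
side [[449.7378523649152, 0.0, 280.234641655391], [0.0, 449.7378523649152, 201.174780885869], [0.0, 0.0, 1.0]] [[-0.9898509711562223, -0.14086271100545472, 0.018781681215418556, 0.42347048722781716], [0.10607493368642959, -0.6444252968957193, 0.7572741545598156, -0.3230975997306015], [-0.09456829989221256, 0.7515808229119857, 0.6528270086986588, -1.0377281970937138], [0.0, 0.0, 0.0, 1.0]]
low_hinge [([240.1, 201.8], 0.87)]
low_tab [([232.5, 182.2], 0.59)]
low_handle [([279.3, 170.1], 0.86)]
low_bin_in [([340.9, 257.9], 0.9), ([210.6, 243.2], 0.8), ([327.0, 160.0], 0.56)]
tall_hinge []
nut0_c []
top [[453.9881236995205, 0.0, 277.4123551333653], [0.0, 453.9881236995205, 215.27962998749072], [0.0, 0.0, 1.0]] [[-0.0029037387586305094, -0.9999942242583303, 0.0017662817449048149, -0.20341066367402558], [0.9925579007875535, -0.0026671093314072788, 0.12174440484892705, -0.49065212295065747], [-0.12173899081817113, 0.002106650847928345, 0.9925599126182651, -1.4530629148117906], [0.0, 0.0, 0.0, 1.0]]
low_hinge [([286.1, 187.4], 0.63)]
low_tab [([281.8, 173.3], 0.71)]
low_handle [([292.5, 213.4], 0.69)]
low_bin_in [([274.8, 271.3], 0.94), ([420.0, 254.1], 0.69), ([274.3, 164.1], 0.56)]
tall_hinge [([140.6, 195.4], 0.61)]
nut0_c [([276.6, 166.0], 0.67)]
```

Run:
```python
import cv2
for n in("side","top"):
    a=cv2.imread(f"pics/{n}0.png"); 
    cv2.imwrite(f"pics/{n}0b.png",cv2.resize(a,(800,600)))
```

```text
(no output)
```

View pics/side0b.png

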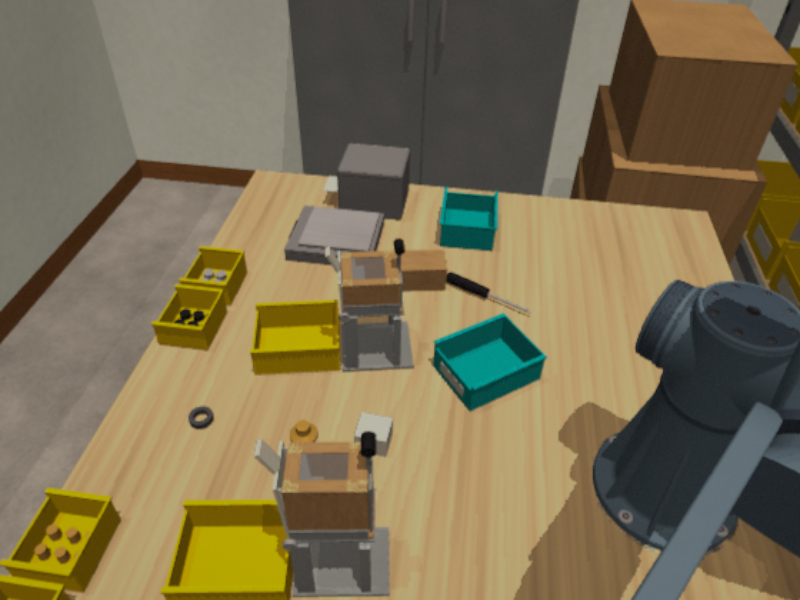

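View pics/top0b.png

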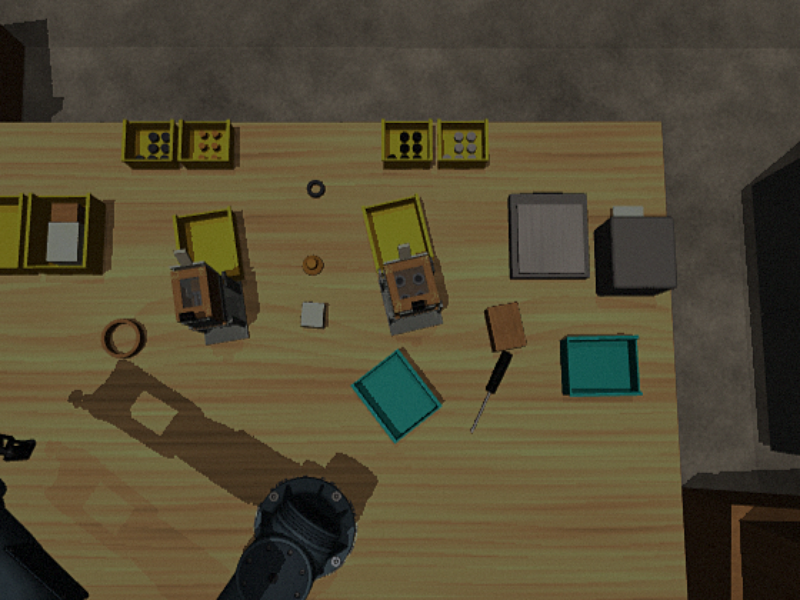

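Candidates (800-px views): far carton at top (405,285)/side (370,280), wide with the clear window and visible nuts; near carton at top (195,295)/side (325,485), narrow and tall, which should be left alone. The bins are yellow at top (397,235) in front of the far carton, and turquoise at (397,395) and (600,365), to be ignored. I choose the far carton and will check it in a crop and fit its pose.

```bash
cat > h.py <<'E'
import numpy as np,cv2
from scipy.optimize import least_squares
from scipy.spatial.transform import Rotation as R
from bench import ctrl,cams,boxes_of,landmark_of
def proj(p,X):
    X=np.atleast_2d(X); V=np.array(p["view"]);K=np.array(p["camera_matrix"])
    c=X@V[:3,:3].T+V[:3,3]; return np.c_[K[0,0]*c[:,0]/-c[:,2]+K[0,2],K[1,1]*-c[:,1]/-c[:,2]+K[1,2]]
def wproj(p,X,pos,quat):
    T=np.array(p["tool_from_camera"]);K=np.array(p["camera_matrix"])
    Rt=R.from_quat(np.roll(quat,-1)).as_matrix()
    t=(np.atleast_2d(X)-pos)@Rt; c=(t-T[:3,3])@T[:3,:3]
    d=np.c_[c[:,0],-c[:,1],-c[:,2]]; r=np.hypot(d[:,0],d[:,1]); th=np.arctan2(r,d[:,2]); r=np.maximum(r,1e-9)
    return np.c_[K[0,0]*th*d[:,0]/r+K[0,2],K[1,1]*th*d[:,1]/r+K[1,2]]
def fr(x,y,yaw,l): 
    l=np.atleast_2d(l); c,s=np.cos(yaw),np.sin(yaw)
    return np.c_[x+c*l[:,0]-s*l[:,1],y+s*l[:,0]+c*l[:,1],.135+l[:,2]]
def rot(a,l): # about +y: top to front
    l=np.atleast_2d(l);c,s=np.cos(a),np.sin(a); return np.c_[c*l[:,0]+s*l[:,2],l[:,1],-s*l[:,0]+c*l[:,2]]
TAB=np.array([.012,0,.086]);HAN=np.array([-.101,0,.109])
E
python3 - <<'E'
from h import *
P={n:cams.camera(n) for n in("side","top")}
names=["low_hinge","low_tab","low_handle"]
obs=[]
for n,p in P.items():
    for t in names:
        d=landmark_of(p,t)
        if d: obs.append((n,t,np.array(d[0]["uv"]),d[0]["confidence"]))
def pts(v): return dict(low_hinge=fr(*v[:3],[0,0,0]),low_tab=fr(*v[:3],rot(v[3],TAB)),low_handle=fr(*v[:3],HAN))
f=lambda v:np.concatenate([(proj(P[n],pts(v)[t])[0]-u) for n,t,u,c in obs])
s=least_squares(f,[.62,-.2,0,.05],bounds=([-1,-1,-.3,0],[1,1,.3,.15]),loss='soft_l1'); print(s.x)
for (n,t,u,c),e in zip(obs,f(s.x).reshape(-1,2)): print(n,t,u,c,e.round(1))
v=s.x
for t,q in pts(v).items(): print(t,q)
for n,p in P.items():
    im=p["color"][:,:,::-1].copy()
    c=proj(P[n],pts(v)["low_hinge"])[0].astype(int)
    S=6;cr=im[c[1]-50:c[1]+50,c[0]-65:c[0]+65]; cr=cv2.resize(cr,None,fx=S,fy=S,interpolation=cv2.INTER_CUBIC)
    def draw(L,col):
        q=(proj(P[n],L)-(c-[65,50]))*S; cv2.polylines(cr,[q.astype(int)],True,col,1)
    for z in(0,.064): draw(fr(*v[:3],[[0,-.047,z],[0,.047,z],[-.1,.047,z],[-.1,-.047,z]]),(0,255,0))
    for t,q in pts(v).items(): draw(q,(0,0,255)); q2=(proj(P[n],q)[0]-(c-[65,50]))*S; cv2.circle(cr,tuple(int(a) for a in q2),5,(0,0,255),1)
    cv2.imwrite(f"pics/crop_{n}.png",cr)
o=ctrl.get_obs(); print(R.from_quat(np.roll(o["eef_rot"],-1)).as_matrix().round(3))
E
```

```text
[ 0.56908427 -0.22801863  0.16137696  0.06957977]
side low_hinge [242.  202.5] 0.95 [-2.   3.9]
side low_tab [230.9 180. ] 0.63 [0.5 0.8]
side low_handle [278.4 172.8] 0.69 [1.  0.4]
top low_hinge [285.1 187.9] 0.84 [-0.1 -2.4]
top low_tab [282.1 174.6] 0.41 [ 2.4 -0.7]
top low_handle [291.1 211.6] 0.63 [0.6 1.7]
low_hinge [[ 0.56908427 -0.22801863  0.135     ]]
low_tab [[ 0.58680104 -0.22513447  0.21995762]]
low_handle [[ 0.46939657 -0.24424705  0.244     ]]
[[-0.923  0.385  0.   ]
 [ 0.385  0.923  0.   ]
 [-0.     0.    -1.   ]]
```

View pics/crop_side.png

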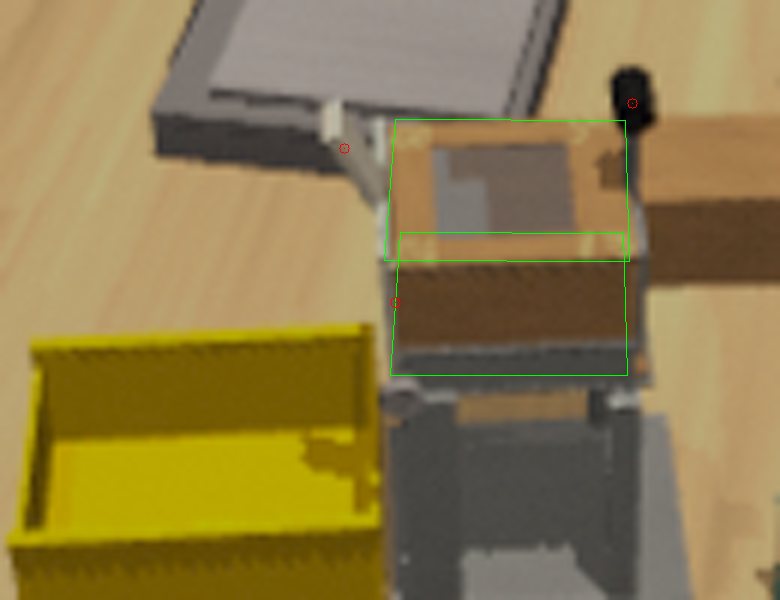

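View pics/crop_top.png

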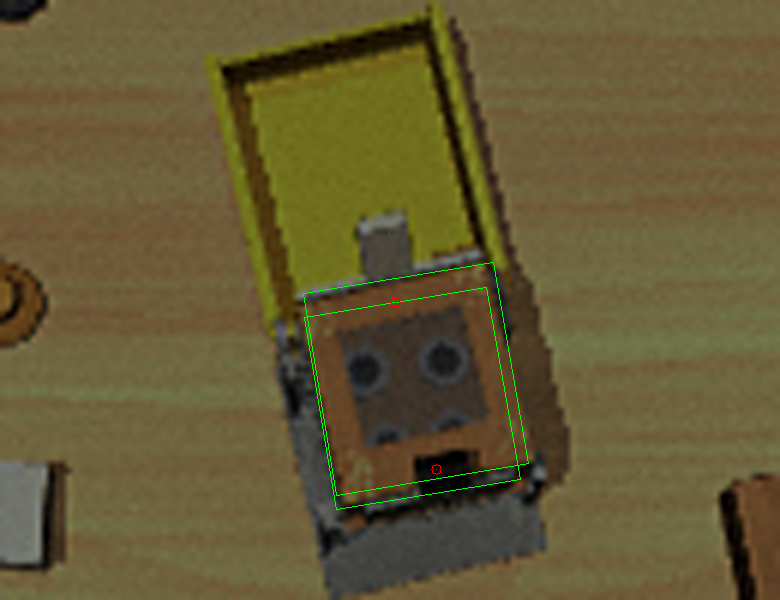

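The crops show the chosen carton: low and wide, clear window, with two nuts fully visible at (365,370) and (445,360) and two more partly at (385,435) and (450,425). The fit is within about 5 mm. Next I'll lift clear and fly over for a wrist view.

```bash
cat >> h.py <<'E'
def off(target,spin_yaw=None,grasp=False):
    """offset in current tool axes to bring TCP (or grasp pt) to target"""
    o=ctrl.get_obs(); Rm=R.from_quat(np.roll(o["eef_rot"],-1)).as_matrix()
    p=o["eef_pos"]+(Rm[:,2]*ctrl.grip_point_offset if grasp else 0)
    d=Rm.T@(np.array(target)-p)
    return d.round(4), p.round(4)
def spin_for(yaw):
    o=ctrl.get_obs(); Rm=R.from_quat(np.roll(o["eef_rot"],-1)).as_matrix()
    a=np.arctan2(Rm[1,1],Rm[0,1]); d=a-(yaw+np.pi/2); return np.degrees((d+np.pi/2)%np.pi-np.pi/2)
E
python3 - <<'E'
from h import *
print(off([.48,-.22,.52]),spin_for(.161))
p=cams.camera("wrist");print(p["tool_from_camera"],p["camera_matrix"])
E
```

```text
(array([-0.5277, -0.5935, -0.1153]), array([0.2212, 0.5308, 0.4047])) -31.84586028712953
[[-6.32058701e-04  9.63793675e-01  2.66648369e-01  6.79928413e-02]
 [ 9.99999701e-01  7.28148103e-04 -2.61490531e-04 -3.28397270e-04]
 [-4.46182424e-04  2.66648124e-01 -9.63793847e-01  3.08550666e-02]
 [ 0.00000000e+00  0.00000000e+00  0.00000000e+00  1.00000000e+00]] [[325.1922621    0.         283.18424881]
 [  0.         325.1922621  212.3975807 ]
 [  0.           0.           1.        ]]
```

```bash
python3 -m handwheel '[{"offset":[0,0,-0.06],"spin":0,"grip":1},{"offset":[-0.02,-0.02,-0.115],"spin":0,"grip":1},{"offset":[-0.06,-0.07,-0.115],"spin":-4,"grip":0.9},{"offset":[-0.1,-0.115,-0.115],"spin":-8,"grip":0.8},{"offset":[-0.14,-0.16,-0.115],"spin":-12,"grip":0.7},{"offset":[-0.18,-0.205,-0.115],"spin":-16,"grip":0.7},{"offset":[-0.22,-0.25,-0.115],"spin":-20,"grip":0.7},{"offset":[-0.26,-0.295,-0.115],"spin":-24,"grip":0.7},{"offset":[-0.3,-0.34,-0.115],"spin":-28,"grip":0.7},{"offset":[-0.34,-0.385,-0.115],"spin":-32,"grip":0.7},{"offset":[-0.38,-0.43,-0.115],"spin":-32,"grip":0.7},{"offset":[-0.42,-0.475,-0.115],"spin":-32,"grip":0.7},{"offset":[-0.46,-0.52,-0.115],"spin":-32,"grip":0.7},{"offset":[-0.5,-0.565,-0.115],"spin":-32,"grip":0.7},{"offset":[-0.528,-0.594,-0.115],"spin":-32,"grip":0.7},{"offset":[-0.528,-0.594,-0.115],"spin":-32,"grip":0.7}]'
python3 - <<'E'
from h import *
o=ctrl.get_obs();print(o["time_s"],o["eef_pos"],o["q"].round(2),o["dq"].round(2))
p=cams.camera("wrist");cv2.imwrite("pics/w1.png",cv2.resize(p["color"][:,:,::-1],(800,600)))
for t in "low_hinge low_tab low_handle low_bin_in nut0_c".split():
    print(t,[(d["uv"],round(d["confidence"],2)) for d in landmark_of(p,t)[:4]])
v=[0.569,-.228,.161]
print(wproj(p,np.vstack([fr(*v,[0,0,0]),fr(*v,rot(.07,TAB)),fr(*v,HAN)]),o["eef_pos"],o["eef_rot"]))
E
```

```text
time_s: 3.15
eef_pos: [0.4803, -0.2231, 0.5188]
eef_rot: [-0.001, -0.08, 0.997, 0.0]
wrist_force: [-0.4, 0.3, -0.1]
opening: 0.701
3.15 [ 0.48034401 -0.22310422  0.51878677] [-0.66  0.01  1.57 -0.    1.57 -2.39] [ 0.05 -0.05  0.05  0.02  0.02  0.02]
low_hinge []
low_tab [([269.6, 304.1], 0.78)]
low_handle [([253.9, 191.8], 0.63)]
low_bin_in [([49.6, 73.0], 0.95), ([318.4, 49.7], 0.85)]
nut0_c []
[[266.86266563 259.33250571]
 [263.33108203 311.06077178]
 [258.07176191 195.61070218]]
```

View pics/w1.png

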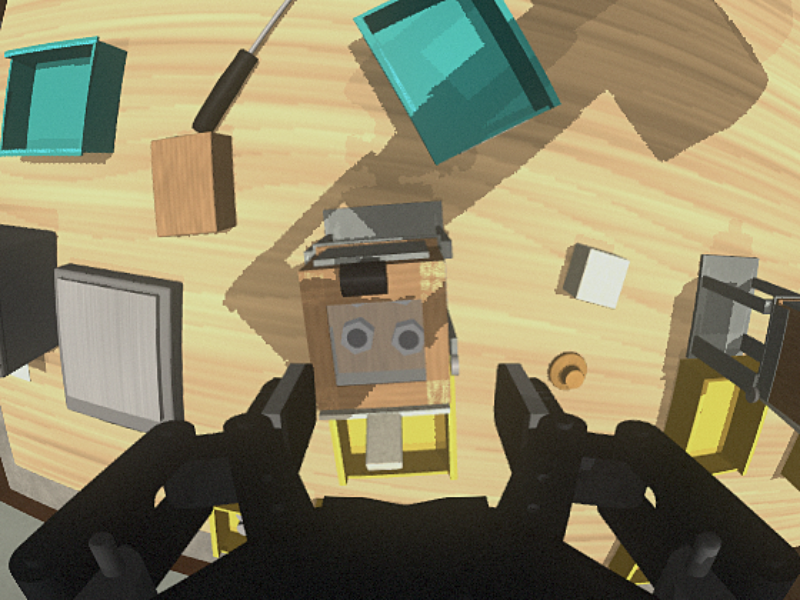

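Run:
```python
from h import *
P={n:cams.camera(n) for n in("side","top")}; o=ctrl.get_obs();pw=cams.camera("wrist")
TIP=np.array([.0198,0,.1044])
s=1/1.42857
ob=[("w","tip",(384*s,467*s)),("w","han",(363*s,279*s)),("w","FL",(318*s,412*s)),("w","FR",(449*s,405*s)),
("top","tip",(220+385/6,135+217/6)),("top","han",(220+447/6,135+467/6)),("side","tip",(175+332/6,156+105/6)),("side","han",(175+632/6,156+98/6)),
("w","tab",(269.6,306))]
loc=dict(han=HAN,FL=[0,-.047,.064],FR=[0,.047,.064])
def X(v,t):
    return fr(*v[:3],rot(v[3],TIP if t=="tip" else TAB)) if t in("tip","tab") else fr(*v[:3],loc[t])
def pr(n,x): return wproj(pw,x,o["eef_pos"],o["eef_rot"])[0] if n=="w" else proj(P[n],x)[0]
f=lambda v:np.concatenate([pr(n,X(v,t))-np.array(u) for n,t,u in ob])
r=least_squares(f,[.57,-.228,.16,.07],loss='soft_l1');v=r.x;print(v)
for (n,t,u),e in zip(ob,f(v).reshape(-1,2)):print(n,t,e.round(1))
# bin candidates from networks: rim corners check
for n,p in P.items(): print(n,[(d["uv"],d["confidence"]) for d in landmark_of(p,"low_bin_in")], proj(p,fr(*v[:3],[.09,0,-.131])))
im=cv2.resize(pw["color"][:,:,::-1],(800,600)).copy()
for z in(0,.064):
    q=wproj(pw,fr(*v[:3],[[0,-.047,z],[0,.047,z],[-.1,.047,z],[-.1,-.047,z]]),o["eef_pos"],o["eef_rot"])/s
    cv2.polylines(im,[q.astype(int)],True,(0,255,0),1)
for t in("tip","tab","han"): cv2.circle(im,tuple(int(a/s) for a in pr("w",X(v,t))),3,(0,0,255),1)
cv2.imwrite("pics/w1o.png",im[180:500,200:560])
for n in P:
    im=P[n]["color"][:,:,::-1].copy(); c=proj(P[n],fr(*v[:3],[0.05,0,0]))[0].astype(int);S=6
    cr=cv2.resize(im[c[1]-45:c[1]+55,c[0]-65:c[0]+65],None,fx=S,fy=S,interpolation=cv2.INTER_CUBIC)
    for L in [[[0,-.047,.064],[0,.047,.064],[-.1,.047,.064],[-.1,-.047,.064]],[[.01,-.0625,-.07],[.01,.0625,-.07],[.17,.0625,-.083],[.17,-.0625,-.083]]]:
        cv2.polylines(cr,[((proj(P[n],fr(*v[:3],L))-(c-[65,45]))*S).astype(int)],True,(0,255,0),1)
    cv2.imwrite(f"pics/c2{n}.png",cr)
print("tab",X(v,"tab"),"han",X(v,"han"),spin_for(v[2]))
```

```text
[ 0.5693284  -0.22016977  0.24017232  0.00780056]
w tip [-0.3 -2.5]
w han [-0.3  1.4]
w FL [-0.1 -1.3]
w FR [ 0.5 -2. ]
top tip [-3.   0.4]
top han [-2.8 -0.2]
side tip [-1.3  3.4]
side han [-1.7  0.8]
w tab [-1.1  0.9]
side [([340.5, 257.3], 0.97), ([212.0, 244.9], 0.59), ([327.7, 158.6], 0.56)] [[208.60899933 245.30308342]]
top [([274.7, 271.4], 0.77), ([418.2, 253.7], 0.64)] [[275.46804133 167.12736224]]
tab [[ 0.58163519 -0.21715584  0.22090378]] han [[ 0.4712274  -0.24419464  0.244     ]] -4.336873074956831
```

View pics/w1o.png

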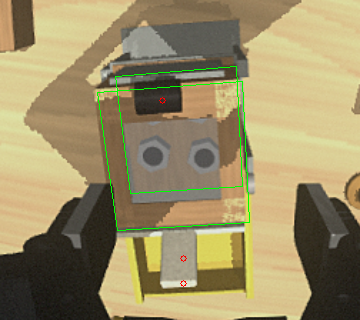

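View pics/c2side.png

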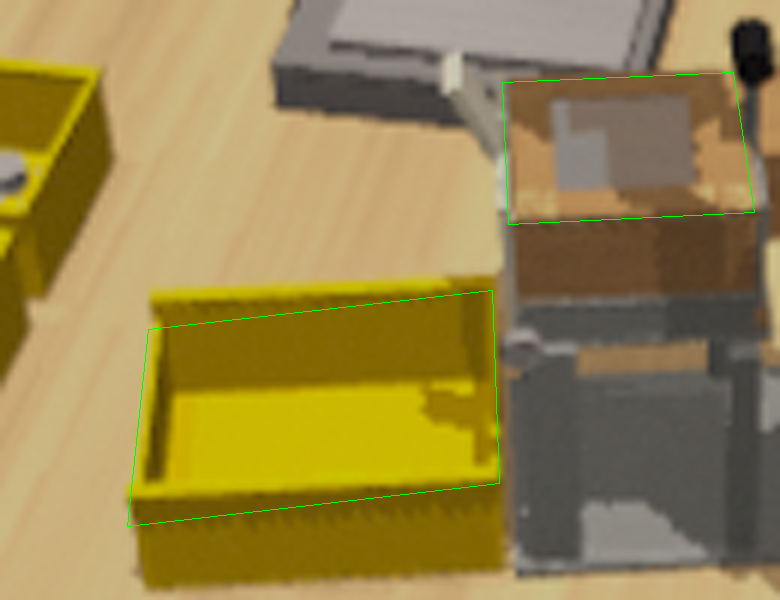

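View pics/c2top.png

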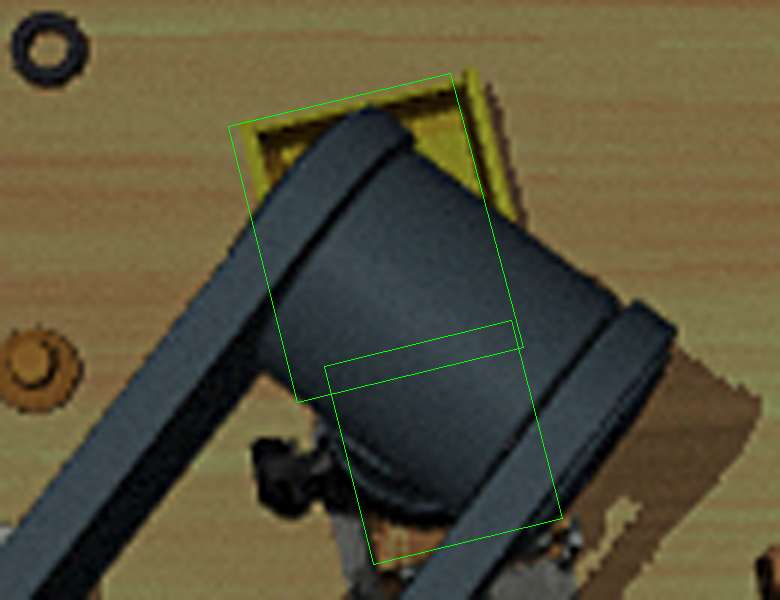

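Run:
```python
from h import *
P={n:cams.camera(n) for n in("side","top")}; o=ctrl.get_obs();pw=cams.camera("wrist")
s=1/1.42857
# (top, side, wrist) 800px clicks
T={"knobtop":((312,262),(303,427),(573,376)),"cubetop":((313,313),(374,427),(608,277)),"sdrv handle end":((504,356),(452,280),(204,127)),"turq near corner rim":None}
for k,c in T.items():
    if c is None: continue
    t,si,w=[np.array(q)*s for q in c]
    f=lambda X:np.r_[proj(P["top"],X)[0]-t,proj(P["side"],X)[0]-si]
    r=least_squares(f,[.5,0,.03]); 
    print(k,r.x.round(4),r.fun.round(1),"wrist err",(wproj(pw,r.x,o["eef_pos"],o["eef_rot"])[0]-w).round(1))
im=pw["color"][:,:,::-1]; cv2.imwrite("pics/wz.png",cv2.resize(im[140:340,160:460],(800,533),interpolation=cv2.INTER_CUBIC))
```

```text
knobtop [ 0.5966 -0.0099  0.0231] [ 0.   0.4 -0.3 -0.1] wrist err [-3.  1.]
cubetop [ 0.4757 -0.0158  0.0402] [ 0.   0.4 -0.3 -0. ] wrist err [-7.2  1. ]
sdrv handle end [ 0.3788 -0.4518  0.0106] [-0.   0.3 -0.2 -0. ] wrist err [ 2.3 -3.4]
```

View pics/wz.png

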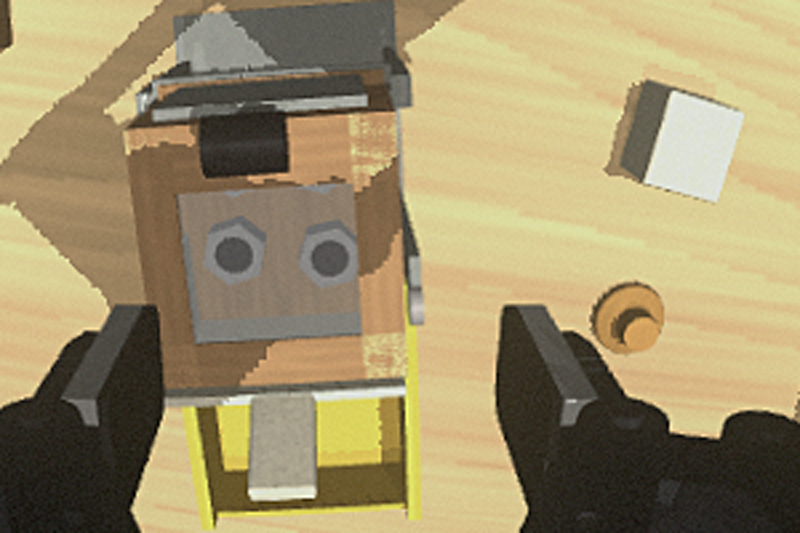

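Run:
```python
from h import *
print(off([.583,-.221,.426]),spin_for(.215))
```

```text
(array([-0.1015, -0.0174,  0.0938]), array([ 0.4801, -0.2204,  0.5198])) -2.925868295247869
```

```bash
python3 -m handwheel '[{"offset":[-0.05,-0.009,0.03],"spin":-1.5,"grip":0.8},{"offset":[-0.1015,-0.0174,0.06],"spin":-3,"grip":0.8},{"offset":[-0.1015,-0.0174,0.094],"spin":-3,"grip":0.8},{"offset":[-0.1015,-0.0174,0.094],"spin":-3,"grip":0.8},{"offset":[-0.1015,-0.0174,0.094],"spin":-3,"grip":0.8}]'
python3 - <<'E'
from h import *
P={n:cams.camera(n) for n in("side",)}; o=ctrl.get_obs();pw=cams.camera("wrist")
print(o["time_s"],o["eef_pos"],off([0,0,0],grasp=True)[1])
print([(d["uv"],d["confidence"]) for d in landmark_of(pw,"low_tab")])
im=cv2.resize(pw["color"][:,:,::-1],(800,600)).copy()
v=[.5693,-.223,.215]
for L in (TAB,[.0198,0,.1044]): cv2.circle(im,tuple(int(a) for a in wproj(pw,fr(*v,L),o["eef_pos"],o["eef_rot"])[0]*1.42857),4,(0,0,255),1)
g=off([0,0,0],grasp=True)[1]
for dz in(0,-.05): cv2.circle(im,tuple(int(a) for a in wproj(pw,g+[0,0,dz],o["eef_pos"],o["eef_rot"])[0]*1.42857),4,(255,0,0),1)
cv2.imwrite("pics/w2.png",im)
im=P["side"]["color"][:,:,::-1]; cv2.imwrite("pics/s2.png",cv2.resize(im[110:260,150:350],(800,600),interpolation=cv2.INTER_CUBIC))
E
```

```text
time_s: 4.47
eef_pos: [0.5831, -0.2215, 0.4274]
eef_rot: [0.001, -0.108, 0.994, -0.001]
wrist_force: [0.3, 0.4, 0.3]
opening: 0.801
4.525 [ 0.58308074 -0.22155512  0.42814916] [ 0.5836 -0.2219  0.2737]
[([288.0, 240.2], 0.64)]
```

View pics/w2.png

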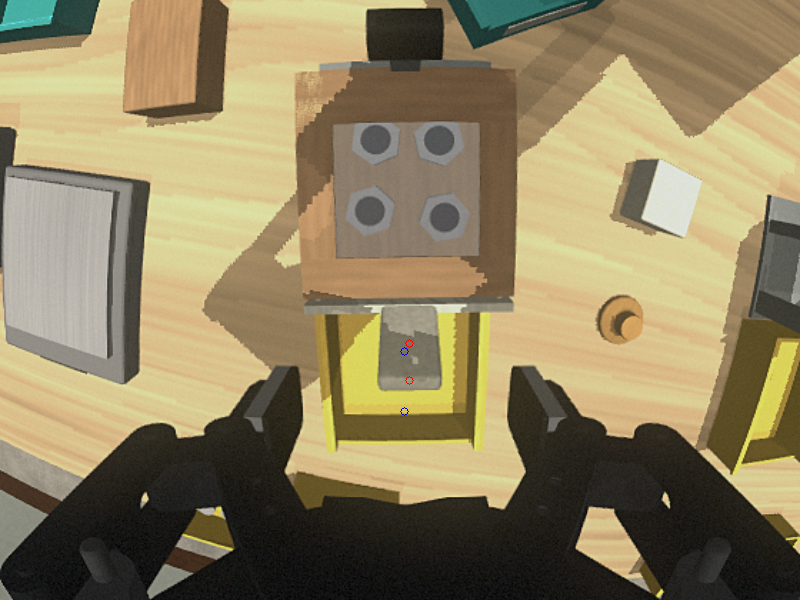

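View pics/s2.png

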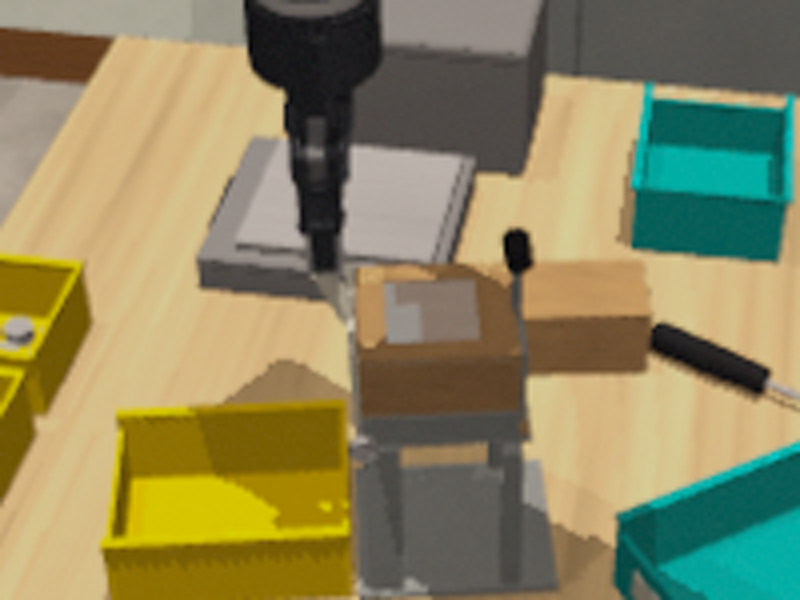

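The wrist view shows all four nuts at (375,140), (435,140), (370,210) and (445,215). The tab runs from (410,306) to (410,390) and the yaw is aligned. I'll descend and pinch.

```bash
python3 -m handwheel '[{"offset":[0.0015,0.0025,0.025],"spin":0,"grip":0.7},{"offset":[0.0015,0.0025,0.049],"spin":0,"grip":0.7},{"offset":[0.0015,0.0025,0.049],"spin":0,"grip":0.6},{"offset":[0.0015,0.0025,0.049],"spin":0,"grip":0.4},{"offset":[0.0015,0.0025,0.049],"spin":0,"grip":0},{"offset":[0.0015,0.0025,0.049],"spin":0,"grip":0},{"offset":[0.0015,0.0025,0.049],"spin":0,"grip":0},{"offset":[0.0015,0.0025,0.049],"spin":0,"grip":0}]'
python3 - <<'E'
from h import *
o=ctrl.get_obs();pw=cams.camera("wrist");ps=cams.camera("side")
g=off([0,0,0],grasp=True)[1];print(o["time_s"],g,o["opening"],o["wrist_force"])
v=[.5693,-.223,.215]; c,s=np.cos(v[2]),np.sin(v[2]); d=g-[v[0],v[1],.135]; print("local",d[0]*c+d[1]*s,-d[0]*s+d[1]*c,d[2])
cv2.imwrite("pics/w3.png",cv2.resize(pw["color"][:,:,::-1],(800,600)))
im=ps["color"][:,:,::-1]; cv2.imwrite("pics/s3.png",cv2.resize(im[110:260,150:350],(800,600),interpolation=cv2.INTER_CUBIC))
E
```

```text
time_s: 5.62
eef_pos: [0.5815, -0.2199, 0.3789]
eef_rot: [0.001, -0.108, 0.994, -0.002]
wrist_force: [-0.2, -3.6, 6.1]
opening: 0.27
5.625 [ 0.582  -0.2204  0.2242] 0.2700641019051773 [-0.19083458 -3.61736134  6.12257076]
local 0.012962303520009119 -0.00016937371448208722 0.0892
```

View pics/w3.png

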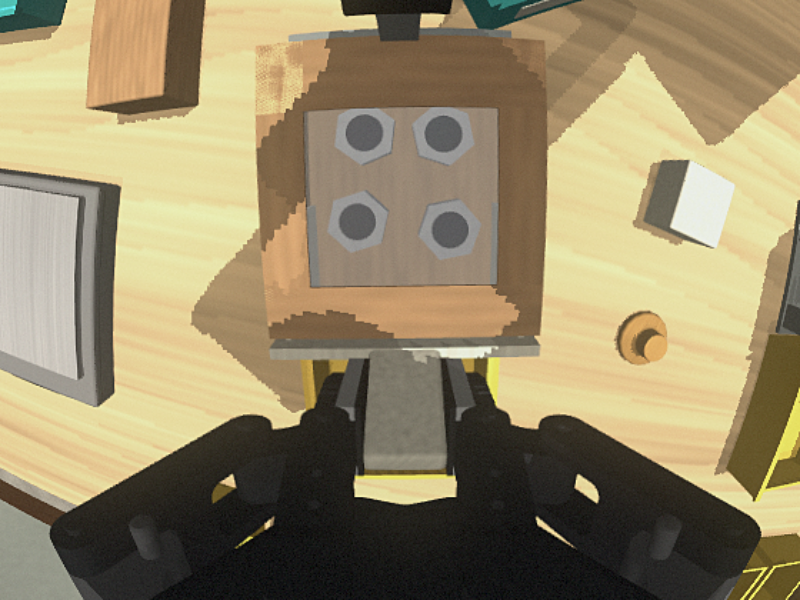

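View pics/s3.png

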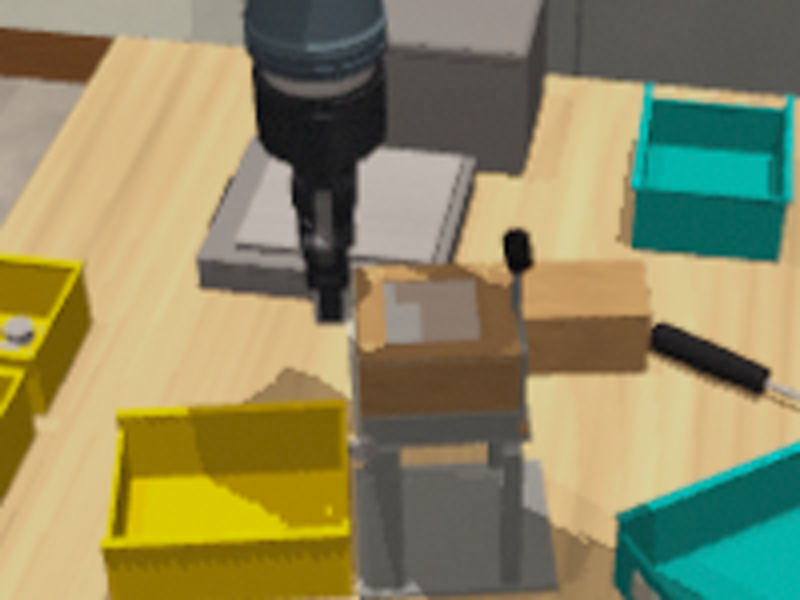

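```bash
python3 -m handwheel '[{"offset":[-0.011,0,0.0023],"spin":0,"grip":0},{"offset":[-0.022,0,0.0061],"spin":0,"grip":0},{"offset":[-0.0321,0,0.0111],"spin":0,"grip":0},{"offset":[-0.0415,0,0.0174],"spin":0,"grip":0},{"offset":[-0.05,0,0.0247],"spin":0,"grip":0},{"offset":[-0.0575,0,0.0331],"spin":0,"grip":0},{"offset":[-0.0639,0,0.0423],"spin":0,"grip":0},{"offset":[-0.0692,0,0.0522],"spin":0,"grip":0},{"offset":[-0.0731,0,0.0628],"spin":0,"grip":0},{"offset":[-0.0757,0,0.0737],"spin":0,"grip":0},{"offset":[-0.0768,0,0.0826],"spin":0,"grip":0},{"offset":[-0.077,0,0.0916],"spin":0,"grip":0},{"offset":[-0.0763,0,0.1],"spin":0,"grip":0},{"offset":[-0.0757,0,0.104],"spin":0,"grip":0},{"offset":[-0.0757,0,0.104],"spin":0,"grip":0}]'
cat > look.py <<'E'
from h import *
import sys
k=sys.argv[1]
o=ctrl.get_obs();pw=cams.camera("wrist");ps=cams.camera("side");pt=cams.camera("top")
g=off([0,0,0],grasp=True)[1];print(o["time_s"],g,o["opening"],o["wrist_force"])
v=[.5693,-.223,.215]; c,s=np.cos(v[2]),np.sin(v[2]); d=g-[v[0],v[1],.135]; print("local",(d[0]*c+d[1]*s).round(4),(-d[0]*s+d[1]*c).round(4),d[2].round(4),"yawspin",spin_for(v[2]))
cv2.imwrite(f"pics/w{k}.png",cv2.resize(pw["color"][:,:,::-1],(800,600)))
im=ps["color"][:,:,::-1]; cv2.imwrite(f"pics/s{k}.png",cv2.resize(im[110:260,150:350],(800,600),interpolation=cv2.INTER_CUBIC))
im=pt["color"][:,:,::-1]; cv2.imwrite(f"pics/t{k}.png",cv2.resize(im[110:260,180:380],(800,600),interpolation=cv2.INTER_CUBIC))
E
python3 look.py 4
```

```text
time_s: 7.6
eef_pos: [0.6561, -0.2029, 0.2743]
eef_rot: [0.002, -0.108, 0.994, -0.001]
wrist_force: [6.2, -0.6, 3.5]
opening: 0.266
7.6 [ 0.6567 -0.2031  0.1196] 0.26552128141439707 [ 6.15003589 -0.64470748  3.49240675]
local 0.0896 0.0008 -0.0154 yawspin 0.09998786010169655
```

View pics/w4.png

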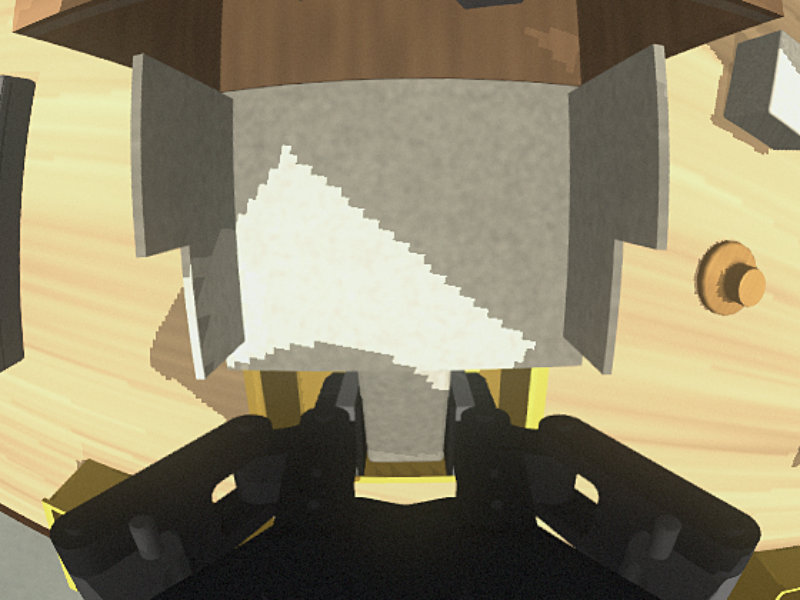

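View pics/s4.png

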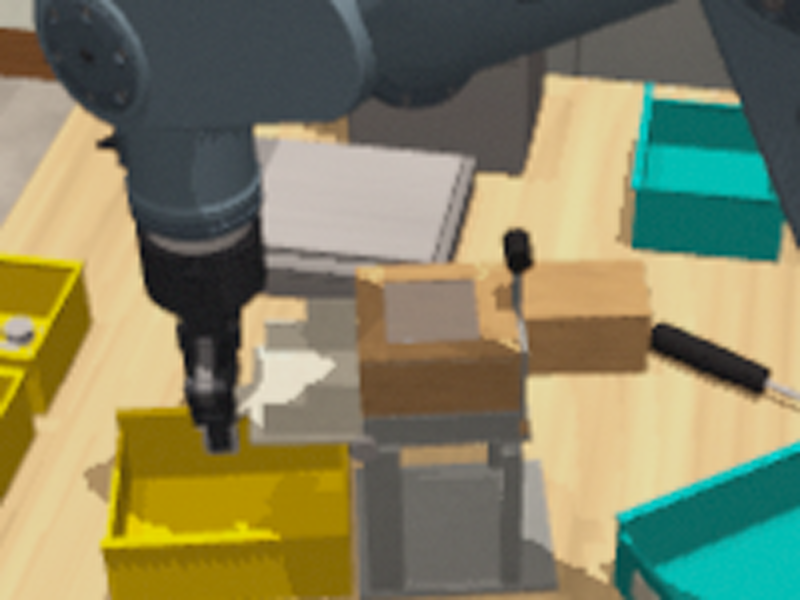

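The spout is out as a level chute: side view from about (250,440) to the hinge at (365,440), wrist view rows 80–370. I'll press slightly into the end stop, release, rise and check.

```bash
python3 -m handwheel '[{"offset":[0.001,0,0.003],"spin":0,"grip":0},{"offset":[0.002,0,0.006],"spin":0,"grip":0},{"offset":[0.002,0,0.006],"spin":0,"grip":0}]'
python3 -m handwheel '[{"offset":[0,0,0],"spin":0,"grip":0.3},{"offset":[0,0,0],"spin":0,"grip":0.5},{"offset":[0,0,0],"spin":0,"grip":0.7},{"offset":[0,0,0],"spin":0,"grip":0.7},{"offset":[0,0,-0.03],"spin":0,"grip":0.7},{"offset":[0,0,-0.08],"spin":0,"grip":0.7},{"offset":[0,0,-0.14],"spin":0,"grip":0.7},{"offset":[0,0,-0.19],"spin":0,"grip":0.7},{"offset":[0.06,0,-0.19],"spin":0,"grip":0.7},{"offset":[0.12,0,-0.19],"spin":0,"grip":0.7},{"offset":[0.12,0,-0.19],"spin":0,"grip":0.7},{"offset":[0.12,0,-0.19],"spin":0,"grip":0.7}]'
python3 look.py 5
```

```text
time_s: 8.12
eef_pos: [0.6548, -0.2032, 0.2698]
eef_rot: [0.003, -0.108, 0.994, -0.001]
wrist_force: [5.4, 1.1, 9.5]
opening: 0.268
time_s: 9.62
eef_pos: [0.536, -0.2292, 0.4573]
eef_rot: [0.001, -0.107, 0.994, -0.0]
wrist_force: [-0.6, 0.7, 0.9]
opening: 0.7
9.625 [ 0.537  -0.229   0.3022] 0.7004106804547215 [-0.55000757  0.71289218  0.86981214]
local -0.0328 0.001 0.1672 yawspin 0.10729583697587444
```

View pics/w5.png

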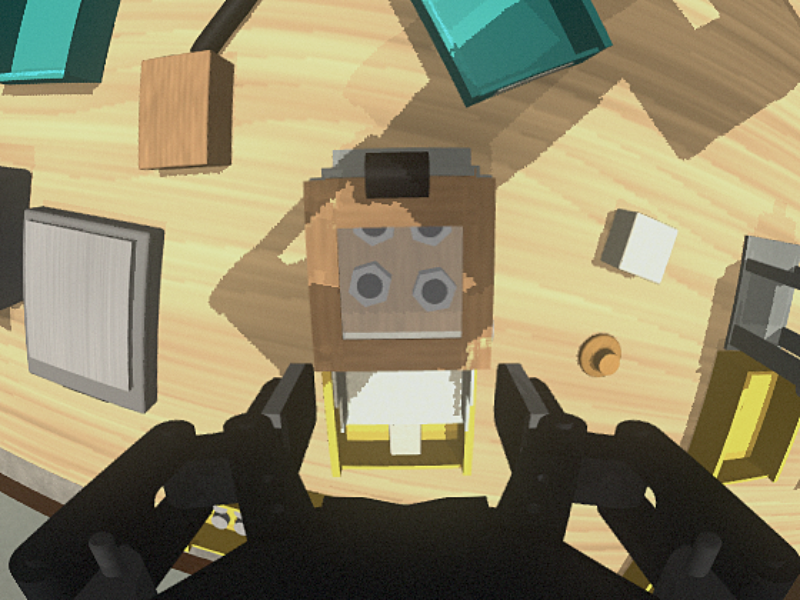

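View pics/s5.png

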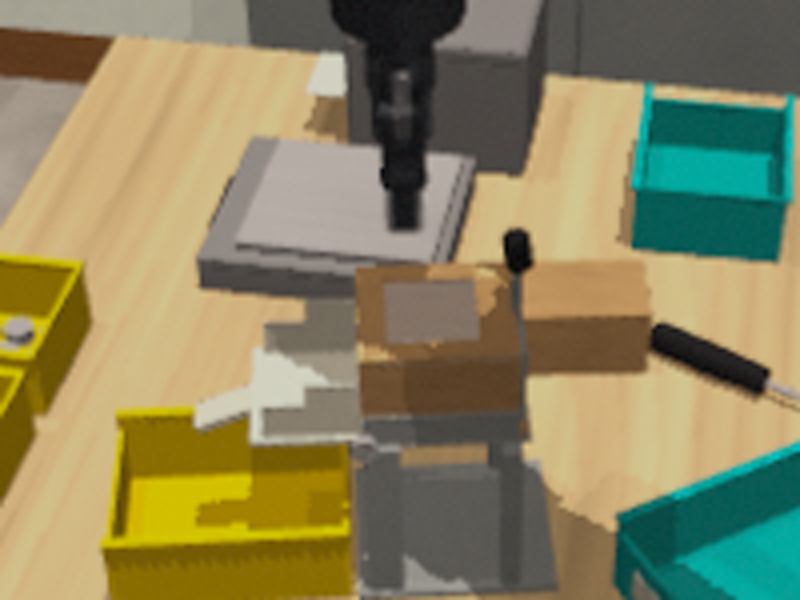

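```bash
python3 -m handwheel '[{"offset":[0.035,-0.0005,0],"spin":0,"grip":0.7},{"offset":[0.068,-0.001,0],"spin":0,"grip":0.7},{"offset":[0.068,-0.001,0],"spin":0,"grip":0.7},{"offset":[0.068,-0.001,0],"spin":0,"grip":0.7}]'
python3 look.py 6
python3 - <<'E'
from h import *
o=ctrl.get_obs();pw=cams.camera("wrist")
print([(d["uv"],d["confidence"]) for d in landmark_of(pw,"low_handle")])
g=off([0,0,0],grasp=True)[1]
print(wproj(pw,fr(.5693,-.223,.215,HAN),o["eef_pos"],o["eef_rot"])*1.42857, wproj(pw,[*g[:2],.244],o["eef_pos"],o["eef_rot"])*1.42857)
E
```

```text
time_s: 10.28
eef_pos: [0.4705, -0.2446, 0.4569]
eef_rot: [0.0, -0.108, 0.994, -0.0]
wrist_force: [0.6, -1.0, -0.6]
opening: 0.697
10.275 [ 0.4705 -0.2443  0.3019] 0.6968926579726152 [ 0.62460114 -1.04496823 -0.62615529]
local -0.1011 0.0003 0.1669 yawspin 0.11974067706534364
[([280.4, 239.1], 0.66)]
[[403.83065767 344.55815199]] [[404.39612927 343.69777435]]
```

View pics/w6.png

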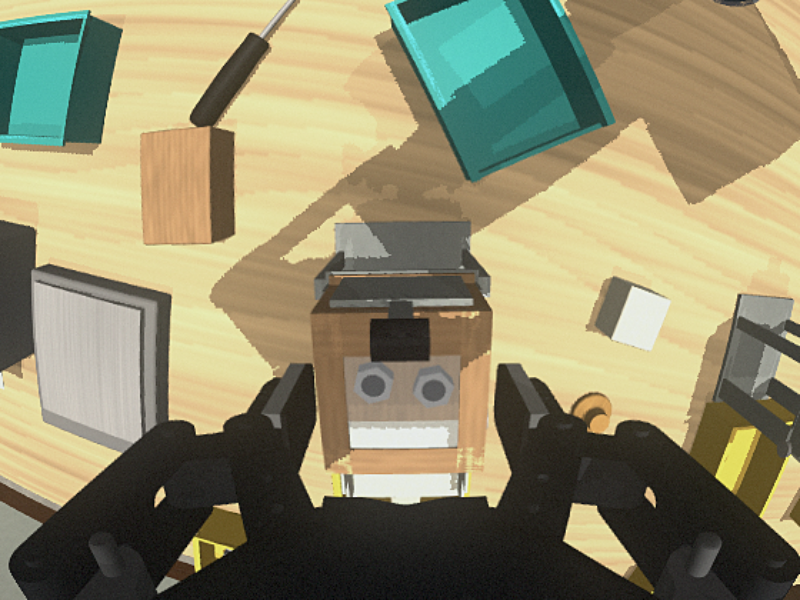

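View pics/s6.png

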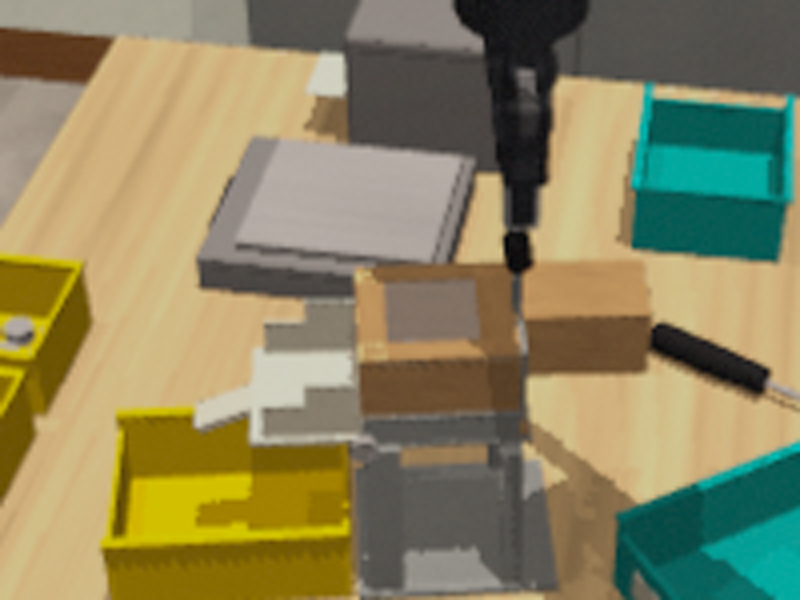

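The handle at wrist (400,341) sits directly under the grasp axis (404,344). I'll descend and pinch.

```bash
python3 -m handwheel '[{"offset":[0.001,-0.0015,0.03],"spin":0,"grip":0.7},{"offset":[0.001,-0.0015,0.057],"spin":0,"grip":0.7},{"offset":[0.001,-0.0015,0.057],"spin":0,"grip":0.6},{"offset":[0.001,-0.0015,0.057],"spin":0,"grip":0.3},{"offset":[0.001,-0.0015,0.057],"spin":0,"grip":0},{"offset":[0.001,-0.0015,0.057],"spin":0,"grip":0},{"offset":[0.001,-0.0015,0.057],"spin":0,"grip":0},{"offset":[0.001,-0.0015,0.057],"spin":0,"grip":0}]'
python3 look.py 7
```

```text
time_s: 11.52
eef_pos: [0.4694, -0.2466, 0.4014]
eef_rot: [0.001, -0.108, 0.994, -0.001]
wrist_force: [0.1, -0.2, 5.0]
opening: 0.269
11.525 [ 0.4698 -0.2469  0.2467] 0.268555325174269 [ 0.05059057 -0.20103183  4.95850038]
local -0.1023 -0.0021 0.1117 yawspin 0.06857171905141249
```

View pics/w7.png

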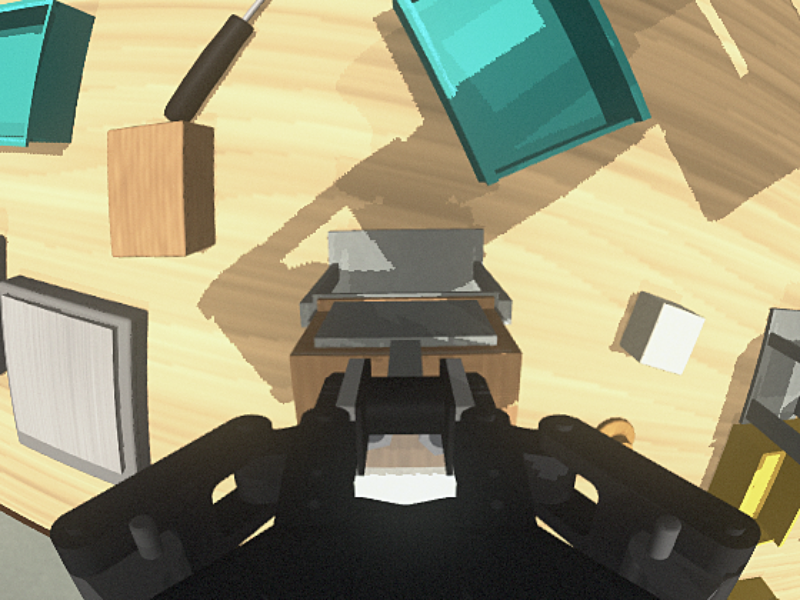

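View pics/s7.png

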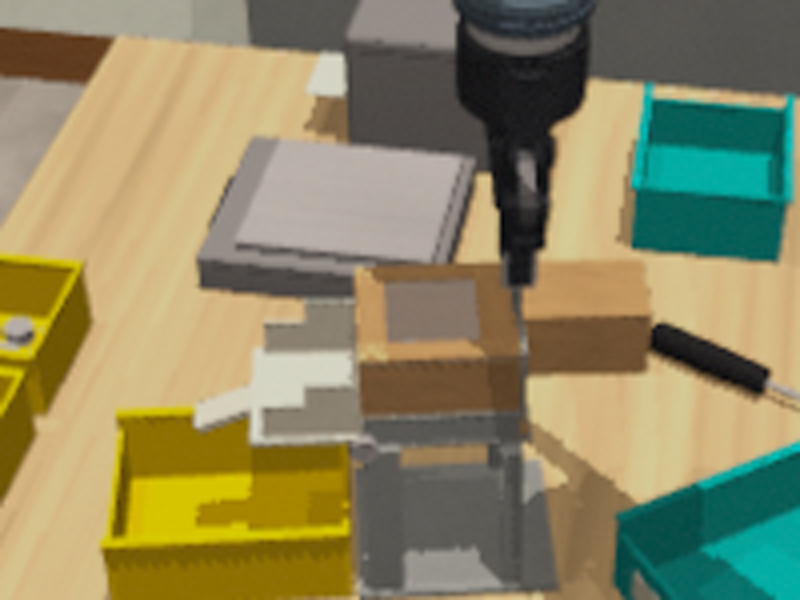

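```bash
python3 -m handwheel '[{"offset":[-0.0057,0,-0.0048],"spin":0,"grip":0},{"offset":[-0.0114,0,-0.0095],"spin":0,"grip":0},{"offset":[-0.0175,0,-0.0138],"spin":0,"grip":0},{"offset":[-0.0237,0,-0.0179],"spin":0,"grip":0},{"offset":[-0.0302,0,-0.0216],"spin":0,"grip":0},{"offset":[-0.0367,0,-0.025],"spin":0,"grip":0},{"offset":[-0.0435,0,-0.028],"spin":0,"grip":0},{"offset":[-0.0504,0,-0.0307],"spin":0,"grip":0},{"offset":[-0.0575,0,-0.033],"spin":0,"grip":0},{"offset":[-0.0646,0,-0.0351],"spin":0,"grip":0},{"offset":[-0.0719,0,-0.0367],"spin":0,"grip":0},{"offset":[-0.0792,0,-0.038],"spin":0,"grip":0},{"offset":[-0.0866,0,-0.0388],"spin":0,"grip":0},{"offset":[-0.094,0,-0.0394],"spin":0,"grip":0},{"offset":[-0.094,0,-0.0394],"spin":0,"grip":0}]'
python3 look.py 8
```

```text
time_s: 13.55
eef_pos: [0.5605, -0.226, 0.4386]
eef_rot: [-0.001, -0.108, 0.994, 0.001]
wrist_force: [-2.8, 0.6, 1.7]
opening: 0.263
13.55 [ 0.5601 -0.2259  0.284 ] 0.2631292737269786 [-2.78014071  0.63464761  1.6667394 ]
local -0.0096 -0.0009 0.149 yawspin 0.05204137595765808
```

View pics/s8.png

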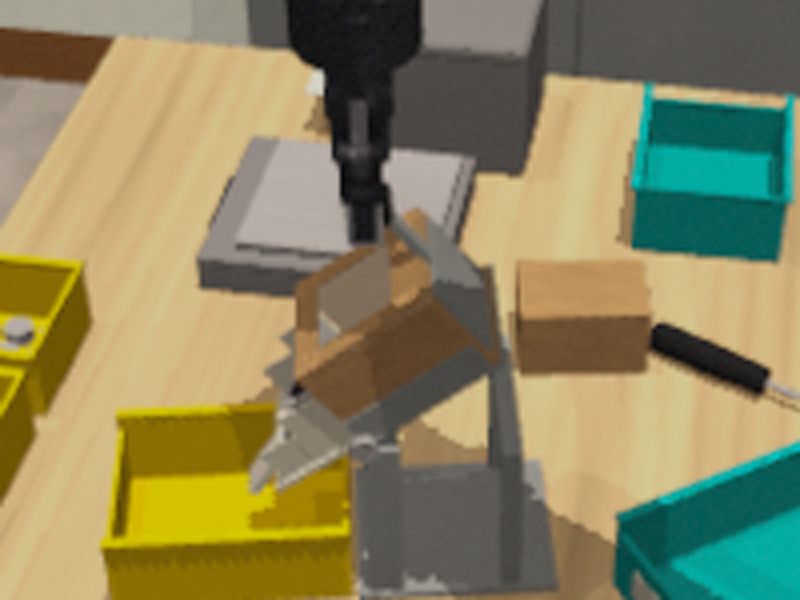

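At 0.7 rad the nuts are already at the spout (side view about (290,400)), and the carton and chute tip together. Continuing to the stop.

```bash
python3 -m handwheel '[{"offset":[-0.0074,0,0],"spin":0,"grip":0},{"offset":[-0.0148,0,0],"spin":0,"grip":0},{"offset":[-0.0222,0,0.0006],"spin":0,"grip":0},{"offset":[-0.0296,0,0.0015],"spin":0,"grip":0},{"offset":[-0.0369,0,0.0028],"spin":0,"grip":0},{"offset":[-0.0442,0,0.0045],"spin":0,"grip":0},{"offset":[-0.0513,0,0.0066],"spin":0,"grip":0},{"offset":[-0.0583,0,0.0089],"spin":0,"grip":0},{"offset":[-0.0652,0,0.0117],"spin":0,"grip":0},{"offset":[-0.072,0,0.0148],"spin":0,"grip":0},{"offset":[-0.0746,0,0.016],"spin":0,"grip":0},{"offset":[-0.0773,0,0.0175],"spin":0,"grip":0},{"offset":[-0.0773,0,0.0175],"spin":0,"grip":0},{"offset":[-0.0773,0,0.0175],"spin":0,"grip":0}]'
python3 look.py 9
```

```text
time_s: 15.45
eef_pos: [0.6367, -0.2082, 0.4226]
eef_rot: [0.001, -0.108, 0.994, 0.001]
wrist_force: [-0.9, 5.2, 4.3]
opening: 0.263
15.45 [ 0.6371 -0.2079  0.2679] 0.26251646711446996 [-0.88958448  5.15299481  4.34190745]
local 0.0695 0.0003 0.1329 yawspin 0.12616919147886616
```

View pics/s9.png

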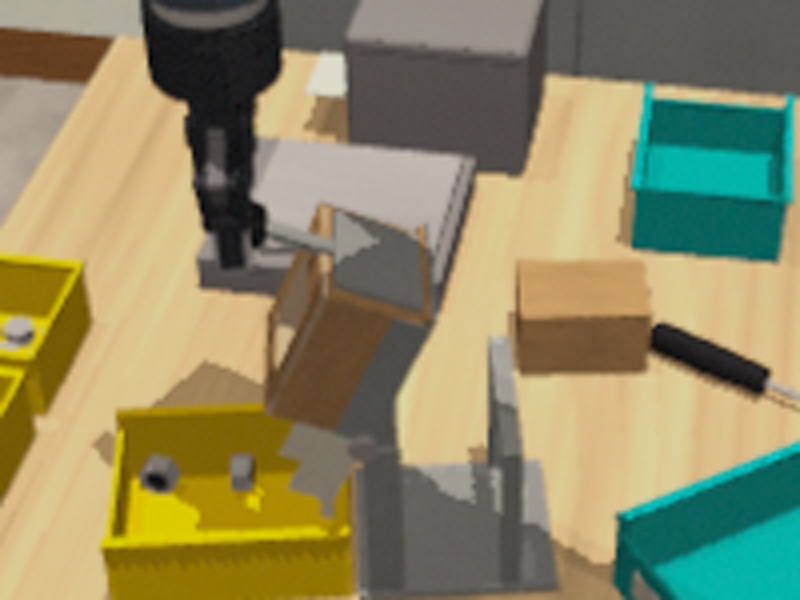

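View pics/w9.png

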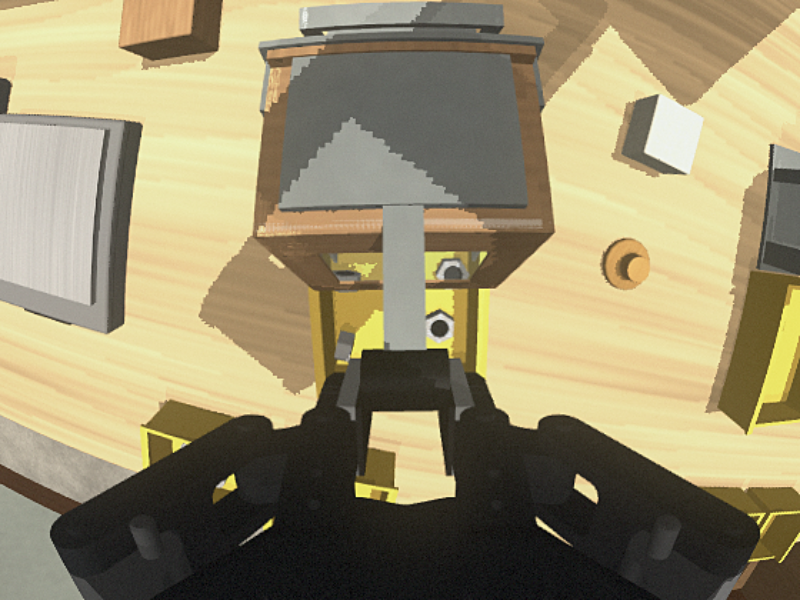

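At the stop: wrist view shows nuts in the bin at (345,347) and (440,327), and two more through the window at (345,275) and (452,270). I'll release and look from farther forward.

```bash
python3 -m handwheel '[{"offset":[0,0,0],"spin":0,"grip":0.3},{"offset":[0,0,0],"spin":0,"grip":0.5},{"offset":[0,0,0],"spin":0,"grip":0.7},{"offset":[0,0,0],"spin":0,"grip":0.7},{"offset":[0,0,0],"spin":0,"grip":0.7},{"offset":[0,0,-0.03],"spin":0,"grip":0.7},{"offset":[0,0,-0.08],"spin":0,"grip":0.7},{"offset":[-0.05,0,-0.1],"spin":0,"grip":0.7},{"offset":[-0.11,0,-0.1],"spin":0,"grip":0.7},{"offset":[-0.13,0,-0.1],"spin":0,"grip":0.7},{"offset":[-0.13,0,-0.1],"spin":0,"grip":0.7},{"offset":[-0.13,0,-0.1],"spin":0,"grip":0.7}]'
python3 look.py 10
python3 - <<'E'
from h import *
for n in("wrist","side"):
    p=cams.camera(n)
    for t in("nut0_c","low_tab","low_handle"): print(n,t,[(d["uv"],round(d["confidence"],2)) for d in landmark_of(p,t)])
E
```

```text
time_s: 17.1
eef_pos: [0.7627, -0.182, 0.5216]
eef_rot: [-0.0, -0.108, 0.994, -0.0]
wrist_force: [0.3, 0.9, 0.4]
opening: 0.705
17.1 [ 0.7625 -0.1823  0.3679] 0.705074156207091 [0.28276976 0.94212156 0.36282597]
local 0.1974 -0.0015 0.2329 yawspin 0.009223166755368288
wrist nut0_c [([308.7, 124.9], 0.67)]
wrist low_tab []
wrist low_handle [([286.1, 19.3], 0.87)]
side nut0_c []
side low_tab [([230.1, 230.0], 0.67)]
side low_handle [([212.1, 166.2], 0.61)]
```

View pics/s10.png

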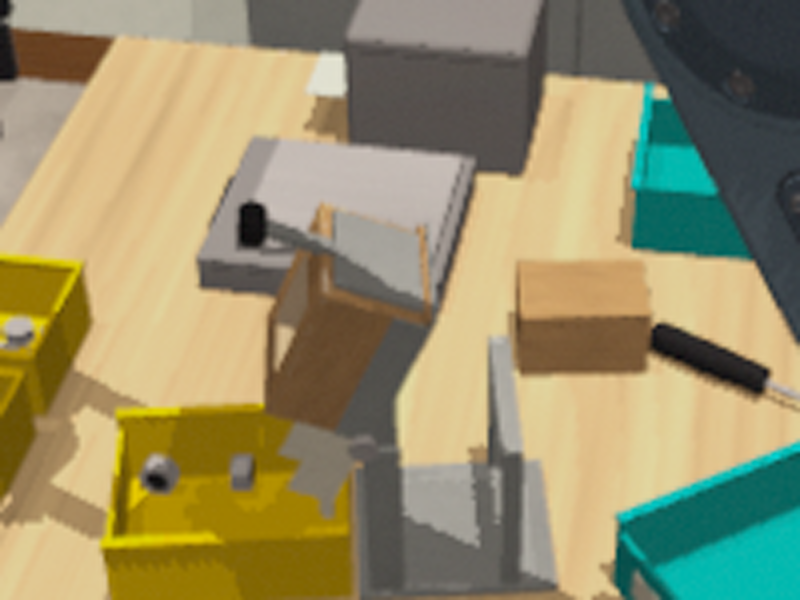

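View pics/w10.png

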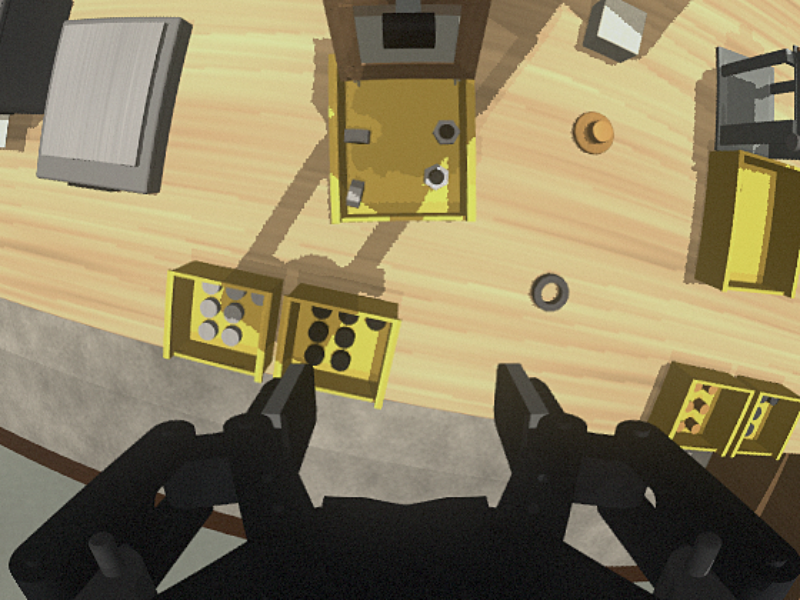

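All four nuts are in the yellow bin, at wrist (357,135), (446,131), (355,193) and (436,177). The carton stays tipped, the gripper is clear, and no other part has been touched. Handing in.

```bash
python3 -c "
from bench import ctrl
print(ctrl.get_obs()['wrist_force']); print(ctrl.hand_in())"
```

```text
[-0.04175502  0.88573714  0.20083269]
the job is handed in; nothing more can be done
None
```

The job is done and handed in at about 17 s. With the low, wide carton level, I pulled its spout fully out by the tab and pressed it lightly into its stop. I then tipped the carton to its forward stop by the handle, released it and moved clear.

- **Final check:** the last wrist picture shows all four nuts in the yellow bin. The carton stayed tipped after release, and the gripper was free, with under 1 N at the wrist. The forces I read at the end of each move stayed below about 12 N. I never moved near the tall carton. I did not measure its tilt or spout at the end.
- **Disagreements:** the wrist camera and the two fixed cameras differed by about 5 mm and 0.05 rad on the carton's pose. I settled on a value in between and corrected it in close-up before gripping. In the last picture the network marked only one nut, so the count of four is by eye.

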